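# Roll the cap strips of a sample block home

### The arm

A 6-joint arm with a two-finger parallel gripper is mounted at the origin on the work surface. World frame = base frame: x ahead of the robot, y to its left, z up, the work surface at z = 0. Lengths are in m, angles in rad, forces in N, time in s.
With the tool pointing down it reaches from about 0.425 to 0.95 m from the base axis. Payload 3.5 kg.
Tool frame: the origin (TCP) lies midway between the tips of the shut fingers; the grasp point (between the pads) lies 19 mm behind it; z points along the fingers, y is the direction in which the jaws open and shut (so a half turn about z gives the same grasp; the last joint's range is limited). The gripper opens to 85 mm and grips with 20 to 120 N. Pads are 22 mm wide; open, the fingers measure 114 mm over their backs; the gripper's body (76 mm by 85 mm) begins 54 mm behind the grasp point. The pads swing forward as they close: fully open they stand 13 mm farther back than shut.
Start: joints at [0.979, 0.286, 1.577, -0, 1.279, -0.15], TCP at [0.289, 0.61, 0.204] pointing down, gripper open.
Joint ranges: [-2.77, 2.77], [-0.9, 2.22], [0.21, 2.48], [-1.53, 4.67], [0.24, 2.81], [-2.84, 2.84]. Speed limits (rad/s): [2.79, 2.79, 3.14, 3.14, 3.14, 3.14].

### API

Orientations are given as a unit quaternion [x, y, z, w].
In Python, from plant import ctrl gives the robot as it stands.
- The arm moves only by the tool apply_moves, never from a script. Its argument "moves" is a list that holds one entry, the list of rows, each a list of 7 numbers: the shift along the tool's x, y, z in m, then the turn, a rotation vector about the tool's x, y, z in degrees, then the gripper's target within -1 to 1 (shut at 1, half-way at 0, fully open at -1). In form: [[[tx, ty, tz, ax, ay, az, hand], ...]]. A call has 1 to 12 rows; each row shifts and turns the pose as measured when the row begins, along the tool's axes as they then stand; what a row does not reach is not made up. A row lasts 1/10 s, in which the tool goes at most 50 mm and 8.59 degrees, less where a joint would pass 70% of its speed; a pose out of reach is approached as far as the arm can. A call with a gripper value outside its range is refused whole. The fingers move at their own pace and stop on an object; "force" is the grip in N (left out, the last holds). Time passes only in rows, so rows that do not move let the fingers close. It gives the time, the measured TCP pose, the force and the opening at its end, in the units of the state.
- ctrl.get_state(): the state, without advancing time (a new reading comes with each control period).
- ctrl.read_camera(name): name is "scene" or "side" or "wrist"; returns the picture (480x640x3 uint8, red, green, blue); there is no depth.
- ctrl.get_calibration(name): a dict with "camera_matrix" (3x3 intrinsics, pixels), "k1" (the pictures are not rectified: a ray, as slopes to the right and down, at radius r is drawn at 1 + k1 r^2 times it, then the intrinsics apply), "cam_to_world" (4x4, takes a point from camera to world coordinates). Camera axes: x right, y up, looking along -z (the intrinsics and any distortion apply to the point x, -y, -z); pixel columns grow to the right and rows downward; lengths in m; the calibration is good to about 2 mm. A picture is of the moment at which its call begins: read the wrist's pose just before it. get_calibration takes no time and is no camera call; for the wrist camera it gives the pose at the moment of the call.
- ctrl.sign_off(): hands the job in, once; it reports no verdict.
The state is a dict: "time": time; "qpos": joint angles; "dq": joint speeds; "joint_efforts": joint torques, N m; "eef_pos": TCP position; "tcp_rot": TCP orientation; "contact_force": force on the tool from outside, world axes, zero at the start; "wrist_torque": the same for the moment, N m; "opening": opening from 0.0 (shut) to 1.0 (fully open).
Only numpy, scipy, OpenCV 4.12 (cv2) and the standard library are available. Lean on these libraries where they do the work, as an engineer would, in place of code of your own. Each camera call takes 0.05 s, during which the arm holds its last target. There are 200 camera calls.

### The job

Take the sealing roller out of its stand and roll it from end to end with a steady downward push of about 18 N along the sample block until all eight blue cap strips are pushed fully home, pressing only with the roller and never with more than about 22 N, which could crack the wells. Then set the roller gently back in its stand, upright with its crossbar in the notches, let go, and leave everything else on the table alone.

Things in the scene. Friction and masses are not known exactly. Their poses are not given: they have to be found in the camera images.
- holder: aluminium base plate 176 x 108 x 10 mm, fixed to the table; origin: centre of its underside, x along its length (the rolling direction), y along its width, z up. It carries a height-adjustable bed, on this rubber mounts, on these a grey cradle with a white 48-well block, 128 (x) x 86 (y) mm. Pressed with 18 N over an end strip, that end of the block sinks by 2 to 3 mm, the middle hardly
- stand: white parking stand of the roller, fixed to the table: base 72 (x) x 150 (y) x 8 mm and two upright cheeks, 48 (x) x 12 (y) mm, centred at y = +60 and -60 mm, tops 56 mm high. Each top has a notch 32 mm wide in x (between 6 mm high stops) that takes the 24 mm wide crossbar of the roller. Origin: centre of its underside; z up. 108 mm between the cheeks
- roller: sealing roller: dark rubber drum, 36 mm diameter, 84 mm long, in an aluminium yoke, 99 mm over its arms (they end 10 mm above the origin). Origin: lowest point of the drum, below the middle of the grip; y along the axle, z up along the grip; the same either way round. 0.35 to 0.55 kg. Parked, its origin is 12 mm above the stand's origin and its axes agree with the stand's within 5 degrees
- grip (a point): middle of the upright orange grip of the roller, 81 mm above the roller's origin; the grip is 26 (x) x 60 (y) x 58 (z) mm and stands on the crossbar, 24 (x) x 136 (y) x 8 mm, whose underside (44 mm above the roller's origin) rests on the stand's cheeks when parked. Held across its 26 mm it cannot pitch while rolling along x
- drum (a joint): turning of the drum in the yoke, rad, 0 at the start, unlimited; the drum turns freely when it rolls (18 mm of travel per rad)
- strip1 (a joint): first of eight blue cap strips that lie side by side on the block as one sheet, each 12 (x) x 77 (y) mm, 13 mm apart. Value: how far it is pushed down, m: 0 to 0.0005 at the start, 0.002 fully home; it stays where pushed. Centred at x = -45.5 mm on the holder. 12 to 14 N straight down push a strip in, more where the drum also bears on its neighbour
- strip2 (a joint): how far cap strip 2 (at x = -32.5 mm on the holder) is pushed down, m: 0 to 0.0005 at the start, 0.002 fully home. Tops of strips fully home are 75 to 95 mm above the holder's origin (3 mm above the block's bare top): the bed is set to another height each time, which must be felt; unpressed tops are up to 2 mm higher
- strip3 (a joint): how far cap strip 3 (at x = -19.5 mm on the holder) is pushed down, m: 0 to 0.0005 at the start, 0.002 fully home
- strip4 (a joint): how far cap strip 4 (at x = -6.5 mm on the holder) is pushed down, m: 0 to 0.0005 at the start, 0.002 fully home
- strip5 (a joint): how far cap strip 5 (at x = 6.5 mm on the holder) is pushed down, m: 0 to 0.0005 at the start, 0.002 fully home
- strip6 (a joint): how far cap strip 6 (at x = 19.5 mm on the holder) is pushed down, m: 0 to 0.0005 at the start, 0.002 fully home
- strip7 (a joint): how far cap strip 7 (at x = 32.5 mm on the holder) is pushed down, m: 0 to 0.0005 at the start, 0.002 fully home
- strip8 (a joint): how far cap strip 8 (at x = 45.5 mm on the holder) is pushed down, m: 0 to 0.0005 at the start, 0.002 fully home. The first and the last strip go home only if the drum also rolls over their outer halves, away from the neighbour
- syringe_amber: bystander, to be left alone: syringe with a yellow plunger, 120 mm long, lying; origin: centre of its underside
- syringe_green: bystander, to be left alone: syringe with a green plunger, 120 mm long, lying; origin: centre of its underside
- bowl: bystander, to be left alone: blue bowl, 104 mm across, 46 mm high; origin: centre of its underside
- beaker: bystander, to be left alone: blue cup, 66 mm across, 65 mm high; origin: centre of its underside
- jar: bystander, to be left alone: glass sample jar with a red cap, 56 mm across, 65 mm high; origin: centre of its underside
- spares: bystander, to be left alone: white tray of spare cap strips, 110 x 90 x 30 mm; origin: centre of its underside
- manifold: bystander, to be left alone: three-tap stopcock manifold on a grey plate, 130 mm long, 36 mm high; origin: centre of its underside

How it is judged:
On the way, in this order (a step that is already met when the one before it is completed fails the run):
1. the roller is lifted out of its stand (z of roller in the frame of stand above 0.045 m), for 0.2 s.
2. the drum has rolled at least 36 mm (2 rad, either way) and is pressed on the strips with more than 5 N ((value of joint drum above 2 rad or value of joint drum below -2 rad) and contact force between roller and holder above 5 N).
3. all eight cap strips are pushed home (at least 1.6 of 2 mm) (value of joint each of strip1, strip2, strip3, strip4, strip5, strip6, strip7, strip8 above 0.0016 m), for 0.2 s.
At the end, for the whole second after the job is handed in: All eight cap strips are at least 1.6 mm down of their 2 mm; the roller hangs at rest in its stand with its crossbar in both notches: within 7 mm of the middle, its origin 9.5 to 14.5 mm above the stand's, upright within 0.06 rad and along the stand within 0.15 rad; the robot has let go (all of step 3 and horizontal distance between roller and stand below 0.007 m and z of roller in the frame of stand between 0.0095 and 0.0145 m and angle between roller's own z axis and vertical below 0.06 rad and angle between the y axis of roller and the y axis of stand, either way round below 0.15 rad and linear speed of roller below 0.01 m/s); the robot touches nothing.
It fails at once if the roller's contact forces on the sample block and strips, side forces included, add up to more than 36 N (a downward push well over 22 N) (contact force between roller and holder above 36 N).
It fails at once if the gripper or the arm presses on the sample block or its strips (more than 2 N) (contact force between any of the fingers, the arm and holder above 2 N).
It fails at once if the roller is banged into its stand (more than 40 N) (contact force between roller and stand above 40 N).
It fails at once if another thing on the table is shifted by more than 20 mm (distance of any of syringe_amber, syringe_green, bowl, beaker, jar, spares, manifold from where it was at the start of the episode above 0.02 m).
It also fails if it takes over 72 s, if anything falls off the work surface, if the arm or the gripper's body presses on something with over 40 N, if the wrist force passes 120 N, or if a joint passes its speed limit or range.

## Working session

There is one attempt and no reset: what is moved stays moved. The work goes in short steps, Python scripts to look and compute and a tool call to move; the robot and the scene stay as the last step left them, time stands still between calls to the robot, and variables do not carry over. Pictures are saved under pics/ and viewed, about 8 in all and at most 12, crops included, and the job is handed in when it is done.

Besides the shell and the picture viewer there is one more tool, called after "Request:" in YAML: its name, and indented under it one key for each argument. apply_moves: Moves the arm, as the interface text tells. Its arguments: {"type":"object","properties":{"moves":{"type":"array","items":{"type":"array","items":{"type":"array","items":{"type":"number"}}}},"force":{"type":"number"}},"required":["moves"]}

```bash
ls; mkdir -p pics; python3 - <<'E'
from plant import ctrl
import cv2
s=ctrl.get_state();print(s)
for n in("scene","side"):
    cv2.imwrite(f"pics/{n}0.png",ctrl.read_camera(n)[:,:,::-1]);c=ctrl.get_calibration(n);print(n,c)
print(ctrl.get_calibration("wrist"))
E
```

```text
pics
{'time': 0.0, 'qpos': array([ 9.78988954e-01,  2.87217763e-01,  1.57818868e+00,  1.98367442e-05,
        1.27861174e+00, -1.50007350e-01]), 'dq': array([-0.0019733 , -0.00069615,  0.00084153,  0.00037345,  0.00089015,
        0.00086908]), 'joint_efforts': array([ 1.98046888e-03, -4.05967534e+01, -2.92634833e+01, -2.56786456e-05,
        5.81140484e-03, -1.06807909e-05]), 'eef_pos': array([0.28816913, 0.60958908, 0.20270621]), 'tcp_rot': array([ 2.19110491e-01,  9.75699299e-01, -1.12685151e-03, -4.48428158e-04]), 'contact_force': array([-0.20822425,  0.03859304,  0.15531868]), 'wrist_torque': array([ 0.027351  ,  0.03934595, -0.00458265]), 'opening': 1.0023616368974444}
scene {'camera_matrix': array([[586.29959966,   0.        , 326.66871601],
       [  0.        , 586.29959966, 220.28624197],
       [  0.        ,   0.        ,   1.        ]]), 'k1': -0.12095571438862901, 'cam_to_world': array([[ 0.60809221, -0.65102129,  0.45430732,  1.24725903],
       [ 0.7938258 ,  0.50443654, -0.33968275, -0.50713296],
       [-0.00802851,  0.56719931,  0.82354143,  1.28799173],
       [ 0
[... 284 characters left out ...]
0.96805655,  0.16678058, -0.18721847,  0.31156251],
       [-0.25032729, -0.68529328,  0.68389281,  0.95698764],
       [-0.01423952,  0.7089128 ,  0.70515238,  1.04604131],
       [ 0.        ,  0.        ,  0.        ,  1.        ]])}
{'camera_matrix': array([[338.20734112,   0.        , 324.9235538 ],
       [  0.        , 338.20734112, 241.23360765],
       [  0.        ,   0.        ,   1.        ]]), 'k1': -0.031706555826691483, 'cam_to_world': array([[ 0.426587  , -0.86576455, -0.2616778 ,  0.22198053],
       [ 0.90443985,  0.40722688,  0.12710164,  0.63952619],
       [-0.00347786, -0.29089174,  0.95674965,  0.37216987],
       [ 0.        ,  0.        ,  0.        ,  1.        ]])}
```

View pics/scene0.png

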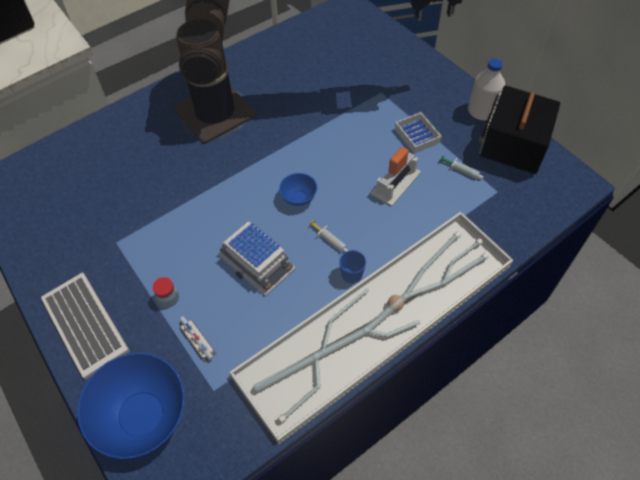

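View pics/side0.png

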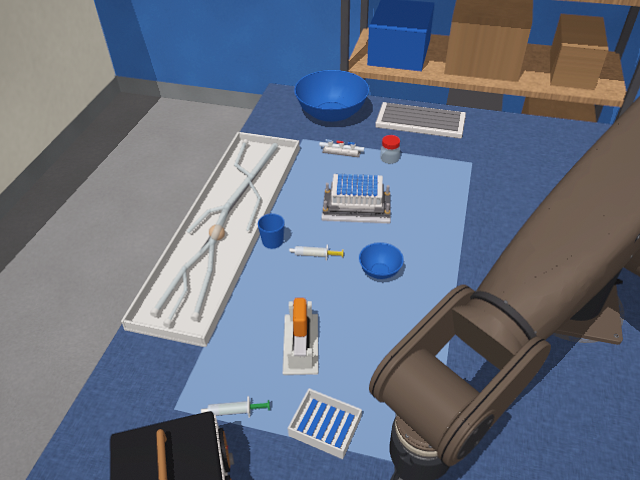

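The scene view shows the holder at about (256,255) and the stand with the roller at (398,175). In the side view they are at (356,197) and (300,340). I'll enlarge these four areas.

```bash
python3 - <<'E'
import cv2,numpy as np
a=cv2.imread("pics/scene0.png");b=cv2.imread("pics/side0.png")
def c(im,x,y):return cv2.resize(im[y:y+75,x:x+100],(400,300),interpolation=cv2.INTER_CUBIC)
cv2.imwrite("pics/crop.png",np.vstack([np.hstack([c(a,208,220),c(a,350,135)]),np.hstack([c(b,306,160),c(b,250,300)])]))
E
```

```text
(no output)
```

View pics/crop.png

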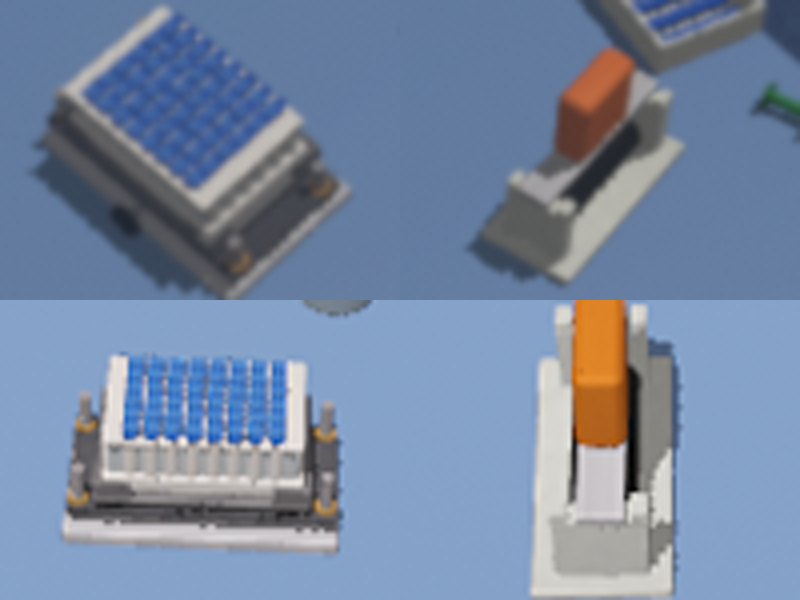

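```bash
cat > h.py <<'E'
import numpy as np,cv2
from plant import ctrl
from scipy.optimize import least_squares
from scipy.spatial.transform import Rotation as R
def proj(c,P):
    K,k1,T=c["camera_matrix"],c["k1"],c["cam_to_world"]
    p=(np.atleast_2d(P)-T[:3,3])@T[:3,:3]
    s=np.c_[p[:,0]/-p[:,2],-p[:,1]/-p[:,2]]
    s=s*(1+k1*(s**2).sum(1,keepdims=True))
    return s@K[:2,:2].T+K[:2,2]
def ray(c,uv):
    K,k1,T=c["camera_matrix"],c["k1"],c["cam_to_world"]
    s=cv2.undistortPoints(np.array([[uv]],float),K,np.array([k1,0,0,0,0.])).ravel()
    return T[:3,3],T[:3,:3]@np.array([s[0],-s[1],-1])
def onz(c,uv,z):
    o,d=ray(c,uv);return o+d*(z-o[2])/d[2]
def place(p,q):  # p=x,y,yaw ; q local pts
    q=np.atleast_2d(q).astype(float);C,S=np.cos(p[2]),np.sin(p[2])
    return np.c_[p[0]+C*q[:,0]-S*q[:,1],p[1]+S*q[:,0]+C*q[:,1],q[:,2]]
E
python3 - <<'E'
from h import *
a=ctrl.get_calibration("scene");b=ctrl.get_calibration("side")
S=lambda x,y:(208+x/4,220+y/4);D=lambda x,y:(306+x/4,160+(y-300)/4)
T=lambda x,y:(350+(x-400)/4,135+y/4);U=lambda x,y:(250+(x-400)/4,300+(y-300)/4)
# initial z guesses
print("holder rough",onz(b,D(205,400),.09),onz(a,S(190,110),.09))
print("block corners scene",[onz(a,S(*p),.085).round(3) for p in((165,8),(303,118),(62,93))])
print("stand corners side",[onz(b,U(*p),.004).round(3) for p in((531,590),(672,590),(668,357),(540,357))])
print("stand corners scene",[onz(a,T(*p),.004).round(3) for p in((683,148),(568,280),(472,247))])
print("grip top side",[onz(b,U(*p),.122).round(3) for p in((579,375),(627,375))])
print("grip top scene",[onz(a,T(*p),.122).round(3) for p in((560,95),(597,118),(633,62),(605,47))])
print("plate side z0",[onz(b,D(*p),.0).round(3) for p in((64,540),(338,550))])
print("plate scene z.01",[onz(a,S(*p),.01).round(3) for p in((350,188),(228,294),(47,140))])
# holder fit: corners; side: left=+x, bottom=+y ; 
obs=[(b,D(103,443),64,43,0),(b,D(307,449),-64,43,0),(b,D(110,354),64,-43,0),(b,D(303,361),-64,-43,0),
(a,S(303,118),64,43,0),(a,S(165,8),-64,43,0),(a,S(62,93),-64,-43,0),
(b,D(64,540),88,54,1),(b,D(338,550),-88,54,1),(a,S(350,188),88,54,2)]
def f(p):
    r=[]
    for c,uv,x,y,k in obs:
        z=[p[3],0,.01][k];r+=list((proj(c,place(p,[x/1e3,y/1e3,z]))-uv).ravel())
    return r
o=onz(b,D(205,400),.09)
s=least_squares(f,[o[0],o[1],0,.085],loss="soft_l1");print("holder",s.x,np.round(f(s.x),1))
E
```

```text
holder rough [ 0.52416852 -0.18060745  0.09      ] [ 0.54451531 -0.19715515  0.09      ]
block corners scene [array([ 0.469, -0.167,  0.085]), array([ 0.588, -0.145,  0.085]), array([ 0.483, -0.251,  0.085])]
stand corners side [array([0.567, 0.333, 0.004]), array([0.497, 0.316, 0.004]), array([0.537, 0.173, 0.004]), array([0.606, 0.19 , 0.004])]
stand corners scene [array([0.57 , 0.333, 0.004]), array([0.607, 0.193, 0.004]), array([0.546, 0.159, 0.004])]
grip top side [array([0.551, 0.283, 0.122]), array([0.528, 0.277, 0.122])]
grip top scene [array([0.551, 0.223, 0.122]), array([0.58 , 0.229, 0.122]), array([0.558, 0.28 , 0.122]), array([0.537, 0.274, 0.122])]
plate side z0 [array([ 0.603, -0.129,  0.   ]), array([ 0.431, -0.161,  0.   ])]
plate scene z.01 [array([ 0.607, -0.129,  0.01 ]), array([ 0.623, -0.232,  0.01 ]), array([ 0.46 , -0.262,  0.01 ])]
holder [ 0.52814586 -0.19705772  0.18699653  0.0745077 ] [-0.9 -0.1 -0.4  0.1 -0.9  0.6  0.3  0.3 -0.3  0.4 -2.1 -0.8 -1.5 -0.5
 -0.7  0.2 -0.5  0.1 -0.4 -1. ]
```

Request:
apply_moves:
  moves:
    - [[-0.043, -0.0235, -0.003, 0, 0, 0, -1], [-0.043, -0.0235, 0, 0, 0, 0, -1], [-0.043, -0.0235, 0, 0, 0, 0, -1], [-0.043, -0.0235, 0, 0, 0, 0, -1], [-0.043, -0.0235, 0, 0, 0, 0, -1], [-0.043, -0.0235, 0, 0, 0, 0, -1], [-0.043, -0.0235, 0, 0, 0, 0, -1], [-0.043, -0.0235, 0, 0, 0, 0, -1], [-0.043, -0.0235, 0, 0, 0, 0, -1], [0, 0, 0, 0, 0, 8.5, -1], [0, 0, 0, 0, 0, 8.5, -1], [0, 0, 0, 0, 0, 8.5, -1]]

```text
time: 1.3
eef_pos: [0.5522, 0.24, 0.1979]
tcp_rot: [0.428, 0.904, -0.005, -0.003]
contact_force: [-0.7, -0.0, -0.2]
opening: 0.997
```

Request:
apply_moves:
  moves:
    - [[0, 0, 0, 0, 0, 8.5, -1], [0, 0, 0, 0, 0, 8.5, -1], [0, 0, 0, 0, 0, 8, -1], [0, 0, 0, 0, 0, 0, -1]]

```text
time: 1.7
eef_pos: [0.551, 0.2386, 0.1949]
tcp_rot: [0.617, 0.787, -0.008, -0.004]
contact_force: [0.2, 0.2, 0.2]
opening: 0.996
```

```bash
python3 - <<'E'
from h import *
import pickle
c=ctrl.get_calibration("wrist");im=ctrl.read_camera("wrist");pickle.dump(c,open("w1.pkl","wb"))
cv2.imwrite("pics/w1.png",im[:,:,::-1])
s=ctrl.get_state();M=R.from_quat(s["tcp_rot"]).as_matrix();print(s["time"],s["eef_pos"],M.round(4),s["qpos"].round(2))
for n,q in dict(gripc=[0,0,.122]).items(): print(proj(c,place([.552,.252,.27],q)))
E
```

```text
1.75 [0.55089323 0.23861635 0.19480739] [[-0.2407  0.9705 -0.0158]
 [ 0.9706  0.2406 -0.0083]
 [-0.0043 -0.0173 -0.9998]] [ 0.24  0.14  1.76 -0.    1.25  0.  ]
[[332.35281662 221.64260039]]
```

View pics/w1.png

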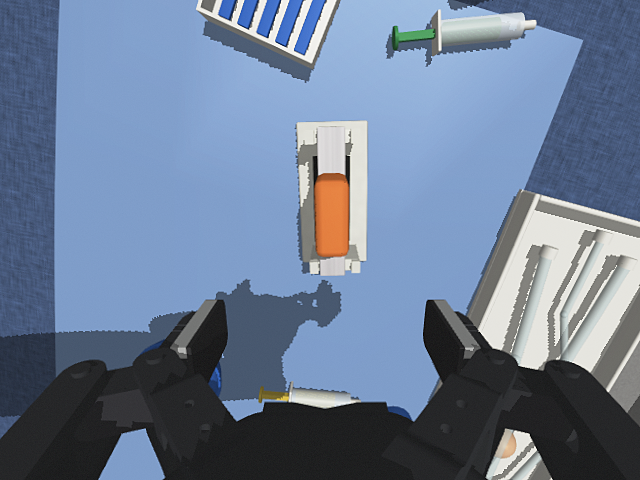

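The wrist view shows the grip top at columns 315–349 and rows about 175–257. The stand base corners are at (297,122), (367,121), (367,261) and (300,262), which agrees closely with the prediction.

```bash
python3 - <<'E'
from h import *
import pickle
c=pickle.load(open("w1.pkl","rb"))
P=[onz(c,p,.008) for p in((297,122),(367,121),(367,261),(300,262))]
print("stand",np.round(P,4),np.mean(P,0)); 
im=cv2.imread("pics/w1.png");h=cv2.cvtColor(im,cv2.COLOR_BGR2HSV)
m=cv2.inRange(h,(5,150,120),(20,255,255));m[300:]=0
n,l,st,ce=cv2.connectedComponentsWithStats(m);i=1+st[1:,4].argmax();print(st[i],ce[i])
r=cv2.minAreaRect(np.argwhere(l==i)[:,::-1].astype(np.float32));print(r)
for p in((332,176),(332,256),(316,215),(348.5,215)):print(p,onz(c,p,.122).round(4))
xs=[(y,np.flatnonzero(l[y]==i).mean()) for y in(185,195,205,215,225,235,245)];print(xs)
E
```

```text
stand [[0.5    0.3154 0.008 ]
 [0.5675 0.333  0.008 ]
 [0.6081 0.1903 0.008 ]
 [0.5355 0.1707 0.008 ]] [0.55279668 0.25235654 0.008     ]
[ 315  173   34   84 2689] [331.70881369 214.59241354]
((331.5, 214.5), (83.0, 33.0), 90.0)
(332, 176) [0.5436 0.2841 0.122 ]
(332, 256) [0.5583 0.2259 0.122 ]
(316, 215) [0.5392 0.2539 0.122 ]
(348.5, 215) [0.5622 0.2597 0.122 ]
[(185, np.float64(331.5)), (195, np.float64(331.5)), (205, np.float64(331.5)), (215, np.float64(332.0)), (225, np.float64(332.0)), (235, np.float64(332.0)), (245, np.float64(332.0))]
```

Request:
apply_moves:
  moves:
    - [[0.0142, 0.0045, 0.0, -1.0, 0.25, 0, -1], [0, 0, 0.03, 0, 0, 0, -1], [0, 0, 0.02, 0, 0, 0, -1]]

```text
time: 2.05
eef_pos: [0.5545, 0.2567, 0.1474]
tcp_rot: [0.613, 0.79, 0.005, 0.003]
contact_force: [0.8, -0.5, 0.1]
opening: 1.001
```

```bash
cat > st.py <<'E'
from h import *
import sys
s=ctrl.get_state();M=R.from_quat(s["tcp_rot"]).as_matrix()
print("t",round(s["time"],2),"p",s["eef_pos"].round(4),"F",s["contact_force"].round(1),"T",s["wrist_torque"].round(2),"open",round(s["opening"],3))
print("yaw",round(np.arctan2(M[1,1],M[0,1]),4),"down in tool",(M.T@[0,0,-1]).round(4),"q6",s["qpos"][5].round(2))
if len(sys.argv)>3:
    d=np.array(eval("["+",".join(sys.argv[1:4])+"]"))-s["eef_pos"];print("tool delta",(M.T@d).round(4))
    if len(sys.argv)>4:
        w=R.from_matrix([[0,0,0]]*0 or np.eye(3)); a=float(sys.argv[4]); Y=np.array([np.cos(a),np.sin(a),0]);Z=np.array([0,0,-1.]);G=np.c_[np.cross(Y,Z),Y,Z]
        print("turn deg",np.degrees(R.from_matrix(M.T@G).as_rotvec()).round(2))
E
python3 st.py .5518 .2531 .074 .25
```

```text
t 2.05 p [0.5545 0.2567 0.1474] F [ 0.8 -0.5  0.1] T [-0.05  0.02  0.01] open 1.001
yaw 0.2499 down in tool [-0.0019 -0.0109  0.9999] q6 0.02
tool delta [-0.003  -0.0043  0.0734]
turn deg [ 0.63 -0.11 -0.01]
```

Request:
apply_moves:
  moves:
    - [[-0.003, -0.004, 0.02, 0.6, 0, 0, -1], [0, 0, 0.02, 0, 0, 0, -1], [0, 0, 0, 0, 0, 0, -1]]

```text
time: 2.35
eef_pos: [0.5486, 0.2543, 0.1019]
tcp_rot: [0.611, 0.792, -0.001, -0.003]
contact_force: [-0.5, -0.9, 0.2]
opening: 1.0
```

```bash
python3 st.py .5518 .2531 .074 .25
```

```text
t 2.35 p [0.5486 0.2543 0.1019] F [-0.5 -0.9  0.2] T [-0.04  0.03  0.02] open 1.0
yaw 0.2562 down in tool [-0.0028  0.0052  1.    ] q6 0.01
tool delta [-0.0021  0.003   0.0279]
turn deg [-0.3  -0.16  0.35]
```

Request:
apply_moves:
  moves:
    - [[-0.002, 0.003, 0.014, -0.3, 0, 0, -1], [0, 0, 0.013, 0, 0, 0, -1], [0, 0, 0, 0, 0, 0, -1]]

```text
time: 2.65
eef_pos: [0.5528, 0.2538, 0.0739]
tcp_rot: [0.61, 0.792, 0.002, -0.0]
contact_force: [-0.2, -0.8, 0.2]
opening: 0.999
```

```bash
python3 st.py .5518 .2531 .074 .25
```

```text
t 2.65 p [0.5528 0.2538 0.0739] F [-0.2 -0.8  0.2] T [-0.04  0.03  0.02] open 0.999
yaw 0.2579 down in tool [-0.003  -0.0022  1.    ] q6 0.0
tool delta [-0.0004 -0.0011 -0.0001]
turn deg [ 0.13 -0.17  0.45]
```

Request:
apply_moves:
  moves:
    - [[0, -0.001, 0, 0, 0, -0.3, 0.2], [0, 0, 0, 0, 0, 0, 0.2], [0, 0, 0, 0, 0, 0, 1], [0, 0, 0, 0, 0, 0, 1], [0, 0, 0, 0, 0, 0, 1]]
  force: 30

```text
time: 3.15
eef_pos: [0.5531, 0.2538, 0.0761]
tcp_rot: [0.608, 0.794, 0.003, 0.0]
contact_force: [0.4, 0.2, -1.7]
opening: 0.294
```

```bash
python3 st.py .5518 .2531 .074 .25
```

```text
t 3.15 p [0.5531 0.2538 0.0761] F [ 0.4  0.2 -1.7] T [-0.02  0.06 -0.01] open 0.294
yaw 0.2637 down in tool [-0.003  -0.0054  1.    ] q6 -0.0
tool delta [-0.0003 -0.0014  0.0021]
turn deg [ 0.31 -0.17  0.78]
```

Request:
apply_moves:
  moves:
    - [[0, 0, 0, 0, 0, 0, 1], [0, 0, 0, 0, 0, 0, 1], [0, 0, 0, 0, 0, 0, 1]]
  force: 100

```text
time: 3.45
eef_pos: [0.5532, 0.2538, 0.0763]
tcp_rot: [0.608, 0.794, 0.003, 0.001]
contact_force: [-0.1, -0.4, 0.4]
opening: 0.28
```

```bash
python3 st.py .5518 .2531 .074 .25
```

```text
t 3.45 p [0.5532 0.2538 0.0763] F [-0.1 -0.4  0.4] T [-0.01  0.04  0.  ] open 0.28
yaw 0.2637 down in tool [-0.003  -0.0062  1.    ] q6 -0.0
tool delta [-0.0003 -0.0016  0.0023]
turn deg [ 0.35 -0.17  0.79]
```

Request:
apply_moves:
  moves:
    - [[0, 0, -0.01, 0, 0, 0, 1], [0, 0, -0.03, 0, 0, 0, 1], [0, 0, -0.045, 0, 0, 0, 1], [0, 0, -0.045, 0, 0, 0, 1], [0, 0, -0.04, 0, 0, 0, 1], [0, 0, 0, 0, 0, 0, 1], [0, 0, 0, 0, 0, 0, 1]]

```text
time: 4.15
eef_pos: [0.5474, 0.2517, 0.2454]
tcp_rot: [0.608, 0.794, -0.003, -0.004]
contact_force: [-0.4, 0.1, -5.3]
opening: 0.279
```

```bash
python3 st.py .55 -.31 .24 .187
```

```text
t 4.15 p [0.5474 0.2517 0.2454] F [-0.4  0.1 -5.3] T [-0.02 -0.01  0.03] open 0.279
yaw 0.2639 down in tool [-0.0029  0.0108  0.9999] q6 -0.0
tool delta [-0.5429 -0.144   0.0054]
turn deg [-0.62 -0.14  4.41]
```

Request:
apply_moves:
  moves:
    - [[-0.0453, -0.012, 0, -0.6, 0, 0, 1], [-0.0453, -0.012, 0, 0, 0, 0, 1], [-0.0453, -0.012, 0, 0, 0, 0, 1], [-0.0453, -0.012, 0, 0, 0, 0, 1], [-0.0453, -0.012, 0, 0, 0, 0, 1], [-0.0453, -0.012, 0, 0, 0, 0, 1], [-0.0453, -0.012, 0, 0, 0, 0, 1], [-0.0453, -0.012, 0, 0, 0, 0, 1], [-0.0453, -0.012, 0, 0, 0, 0, 1], [-0.0453, -0.012, 0, 0, 0, 0, 1], [-0.0453, -0.012, 0, 0, 0, 4.4, 1], [-0.03, -0.01, 0, 0, 0, 0, 1]]

```text
time: 5.35
eef_pos: [0.5316, -0.3053, 0.2045]
tcp_rot: [0.635, 0.772, -0.007, -0.026]
contact_force: [0.4, 0.4, -4.7]
opening: 0.28
```

```bash
python3 - <<'E'
from h import *
import pickle
c=ctrl.get_calibration("wrist");im=ctrl.read_camera("wrist");pickle.dump(c,open("w2.pkl","wb"))
cv2.imwrite("pics/w2.png",im[:,:,::-1])
E
python3 st.py .55 -.31 .24 .187
```

```text
t 5.4 p [ 0.53   -0.3098  0.2036] F [-0.5 -2.8 -4.5] T [-0.24  0.04  0.01] open 0.281
yaw 0.1932 down in tool [-0.0275  0.0467  0.9985] q6 -0.87
tool delta [-0.003   0.0179 -0.0374]
turn deg [-2.68 -1.57  0.32]
```

View pics/w2.png

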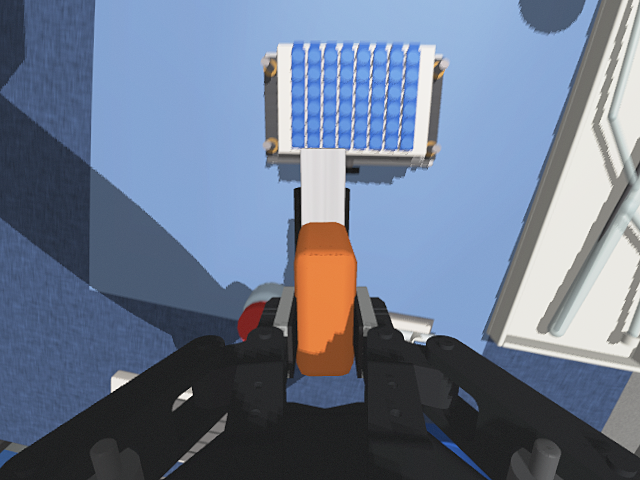

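The wrist view over the holder shows the block-top corners at about (278,44), (436,45), (433,158) and (283,154), so the block is clear of the roller.

```bash
cat > fit.py <<'E'
from h import *
import pickle
a=ctrl.get_calibration("scene");b=ctrl.get_calibration("side");w=pickle.load(open("w2.pkl","rb"))
S=lambda x,y:(208+x/4,220+y/4);D=lambda x,y:(306+x/4,160+(y-300)/4)
W=[(w,(278,43.5),-64,43,0),(w,(436,45),64,43,0),(w,(432.5,158.5),64,-43,0),(w,(282.5,154.5),-64,-43,0)]
O=[(b,D(103,443),64,43,0),(b,D(307,449),-64,43,0),(b,D(110,354),64,-43,0),(b,D(303,361),-64,-43,0),
(a,S(303,118),64,43,0),(a,S(165,8),-64,43,0),(a,S(62,93),-64,-43,0),
(b,D(64,540),88,54,1),(b,D(338,550),-88,54,1),(a,S(350,188),88,54,2)]
for nm,obs in(("w",W),("w+o",W+W+O)):
    def f(p): return np.concatenate([(proj(c,place(p,[x/1e3,y/1e3,[p[3],0,.01][k]]))-uv).ravel() for c,uv,x,y,k in obs])
    s=least_squares(f,[.53,-.197,.19,.08],loss="soft_l1");print(nm,s.x.round(4),np.round(f(s.x),1)[:8])
for z in(.0745,.08,.085):
    print(z,[onz(w,o[1],z).round(4)[:2] for o in W])
E
python3 fit.py
```

```text
w [ 0.532  -0.1986  0.1847  0.0794] [ 0.6  0.8  4.8 -0.2 -1.  -1.6 -1.8  0.4]
w+o [ 0.5309 -0.198   0.1902  0.0751] [ 0.1  1.8  2.  -0.2 -3.  -3.1 -1.7 -0.3]
0.0745 [array([ 0.4595, -0.1664]), array([ 0.5843, -0.1439]), array([ 0.6053, -0.2301]), array([ 0.4777, -0.2523])]
0.08 [array([ 0.4607, -0.1678]), array([ 0.5832, -0.1456]), array([ 0.6038, -0.2302]), array([ 0.4785, -0.252 ])]
0.085 [array([ 0.4618, -0.1689]), array([ 0.5823, -0.1472]), array([ 0.6025, -0.2304]), array([ 0.4793, -0.2518])]
```

Request:
apply_moves:
  moves:
    - [[0, 0.001, 0, -2.7, -1.5, 0.3, 1], [0.03, -0.009, 0, 0, 0, 0, 1], [0.04, -0.009, 0, 0, 0, 0, 1], [0.03, -0.009, 0, 0, 0, 0, 1], [0, 0, 0, 0, 0, 0, 1], [0, 0, 0, 0, 0, 0, 1]]

```text
time: 6.0
eef_pos: [0.4756, -0.2112, 0.1847]
tcp_rot: [0.641, 0.767, 0.0, -0.015]
contact_force: [-0.1, -0.4, -3.6]
opening: 0.281
```

```bash
python3 st.py .5168 -.2008 .165 .186
```

```text
t 6.0 p [ 0.4756 -0.2112  0.1847] F [-0.1 -0.4 -3.6] T [-0.05 -0.04  0.02] open 0.281
yaw 0.1795 down in tool [-0.0234  0.0188  0.9995] q6 -0.8
tool delta [0.0024 0.0428 0.019 ]
turn deg [-1.07 -1.35 -0.38]
```

Request:
apply_moves:
  moves:
    - [[0.003, 0.02, 0.004, -1.0, -1.3, -0.4, 1], [0, 0.02, 0.004, 0, 0, 0, 1], [0, 0, 0, 0, 0, 0, 1], [0, 0, 0, 0, 0, 0, 1]]

```text
time: 6.4
eef_pos: [0.5138, -0.2012, 0.1709]
tcp_rot: [0.639, 0.769, -0.001, -0.004]
contact_force: [0.2, 0.8, -4.1]
opening: 0.276
```

```bash
python3 st.py .5168 -.2008 .165 .186
```

```text
t 6.4 p [ 0.5138 -0.2012  0.1709] F [ 0.2  0.8 -4.1] T [-0.05 -0.07  0.05] open 0.276
yaw 0.1852 down in tool [-0.0046  0.0072  1.    ] q6 -0.74
tool delta [-0.0001  0.003   0.0058]
turn deg [-0.41 -0.26 -0.05]
```

Request:
apply_moves:
  moves:
    - [[0, 0, 0, 0, 0, 0, 1], [0, 0, 0, 0, 0, 0, 1]]

```text
time: 6.6
eef_pos: [0.5131, -0.2019, 0.1698]
tcp_rot: [0.639, 0.769, -0.002, -0.005]
contact_force: [-0.4, 0.5, -3.3]
opening: 0.283
```

```bash
python3 st.py .5168 -.2008 .165 .186
```

```text
t 6.6 p [ 0.5131 -0.2019  0.1698] F [-0.4  0.5 -3.3] T [-0.01  0.05 -0.  ] open 0.283
yaw 0.1843 down in tool [-0.0057  0.0091  0.9999] q6 -0.74
tool delta [0.0004 0.0039 0.0048]
turn deg [-0.52 -0.33 -0.1 ]
```

Request:
apply_moves:
  moves:
    - [[0, 0.003, 0.005, -0.5, -0.3, 0, 1], [0, 0, 0.004, 0, 0, 0, 1], [0, 0, 0.002, 0, 0, 0, 1], [0, 0, 0.001, -0.1, 0, 0, 1]]

```text
time: 7.0
eef_pos: [0.5155, -0.2021, 0.157]
tcp_rot: [0.64, 0.769, 0.001, 0.001]
contact_force: [0.8, -0.2, -3.2]
opening: 0.281
```

```bash
python3 st.py .5168 -.2008 .15 .186
```

```text
t 7.0 p [ 0.5155 -0.2021  0.157 ] F [ 0.8 -0.2 -3.2] T [ 0.03  0.02 -0.03] open 0.281
yaw 0.1828 down in tool [ 4.0e-04 -2.3e-03  1.0e+00] q6 -0.74
tool delta [0.001  0.0015 0.007 ]
turn deg [ 0.13  0.02 -0.18]
```

Request:
apply_moves:
  moves:
    - [[0.001, 0.001, 0.002, 0, 0, 0, 1], [0, 0, 0.001, 0, 0, 0, 1], [0, 0, 0.001, 0, 0, 0, 1]]

```text
time: 7.3
eef_pos: [0.5163, -0.2008, 0.1528]
tcp_rot: [0.64, 0.769, 0.001, 0.001]
contact_force: [-0.0, 0.2, -3.8]
opening: 0.276
```

Request:
apply_moves:
  moves:
    - [[0, 0, 0.001, 0, 0, 0, 1], [0, 0, 0.001, 0, 0, 0, 1]]

```text
time: 7.5
eef_pos: [0.5165, -0.2008, 0.1508]
tcp_rot: [0.64, 0.769, 0.001, 0.001]
contact_force: [0.6, 0.5, -4.1]
opening: 0.281
```

Request:
apply_moves:
  moves:
    - [[0, 0, 0.001, 0, 0, 0, 1], [0, 0, 0.001, 0, 0, 0, 1]]

```text
time: 7.7
eef_pos: [0.5165, -0.2008, 0.1487]
tcp_rot: [0.64, 0.769, 0.001, 0.001]
contact_force: [0.2, 0.8, -3.8]
opening: 0.277
```

Request:
apply_moves:
  moves:
    - [[0, 0, 0.001, 0, 0, 0, 1], [0, 0, 0.001, 0, 0, 0, 1]]

```text
time: 7.9
eef_pos: [0.5169, -0.2011, 0.1472]
tcp_rot: [0.64, 0.769, 0.001, 0.002]
contact_force: [0.1, 0.2, 0.4]
opening: 0.282
```

Request:
apply_moves:
  moves:
    - [[0, 0, 0.001, 0, 0, 0, 1]]

```text
time: 8.0
eef_pos: [0.5174, -0.2012, 0.1472]
tcp_rot: [0.64, 0.769, 0.001, 0.002]
contact_force: [-0.5, 0.6, 1.2]
opening: 0.276
```

Request:
apply_moves:
  moves:
    - [[0, 0, 0.001, 0, 0, 0, 1]]

```text
time: 8.1
eef_pos: [0.5178, -0.2011, 0.1472]
tcp_rot: [0.64, 0.769, 0.002, 0.002]
contact_force: [-1.7, 1.5, 1.9]
opening: 0.278
```

Request:
apply_moves:
  moves:
    - [[0, 0, 0.002, 0, 0, 0, 1], [0, 0, 0.002, 0, 0, 0, 1]]

```text
time: 8.3
eef_pos: [0.5198, -0.2011, 0.1472]
tcp_rot: [0.64, 0.769, 0.003, 0.004]
contact_force: [-0.5, 2.6, 5.2]
opening: 0.279
```

Request:
apply_moves:
  moves:
    - [[0, -0.002, 0.003, 0, 0, 0, 1], [0, -0.002, 0.003, 0, 0, 0, 1]]

```text
time: 8.5
eef_pos: [0.5194, -0.2014, 0.147]
tcp_rot: [0.64, 0.768, 0.006, 0.007]
contact_force: [-0.9, 4.3, 8.9]
opening: 0.279
```

```bash
python3 st.py .4804 -.2077 .145 .186
```

```text
t 8.5 p [ 0.5194 -0.2014  0.147 ] F [-0.9  4.3  8.9] T [ 1.03  0.18 -0.02] open 0.279
yaw 0.1817 down in tool [ 0.0033 -0.0186  0.9998] q6 -0.74
tool delta [ 0.0009 -0.0395  0.0013]
turn deg [ 1.06  0.19 -0.25]
```

Request:
apply_moves:
  moves:
    - [[0, -0.004, 0.003, 0.6, 0.1, 0, 1], [0, -0.005, 0.0035, 0.5, 0, 0, 1], [0, -0.005, 0.004, 0.3, 0, 0, 1]]

```text
time: 8.8
eef_pos: [0.512, -0.2029, 0.1463]
tcp_rot: [0.641, 0.768, 0.003, 0.004]
contact_force: [-1.3, 3.8, 9.0]
opening: 0.279
```

```bash
python3 st.py .4804 -.2077 .145 .186
```

```text
t 8.8 p [ 0.512  -0.2029  0.1463] F [-1.3  3.8  9. ] T [1.18 0.16 0.02] open 0.279
yaw 0.1804 down in tool [ 0.003  -0.0098  0.9999] q6 -0.75
tool delta [ 0.001  -0.032   0.0009]
turn deg [ 0.56  0.17 -0.32]
```

Request:
apply_moves:
  moves:
    - [[0, -0.005, 0.0045, 0.4, 0.1, -0.1, 1], [0, -0.005, 0.005, 0.4, 0.1, -0.1, 1], [0, -0.005, 0.005, 0.3, 0, 0, 1]]

```text
time: 9.1
eef_pos: [0.5075, -0.2041, 0.1452]
tcp_rot: [0.64, 0.768, 0.006, 0.006]
contact_force: [2.2, 7.9, 12.1]
opening: 0.281
```

```bash
python3 st.py .4804 -.2077 .145 .186
```

```text
t 9.1 p [ 0.5075 -0.2041  0.1452] F [ 2.2  7.9 12.1] T [ 1.68 -0.61 -0.03] open 0.281
yaw 0.1807 down in tool [ 0.0018 -0.0173  0.9998] q6 -0.76
tool delta [ 0.0013 -0.0273 -0.0002]
turn deg [ 0.99  0.1  -0.31]
```

Request:
apply_moves:
  moves:
    - [[0.0015, -0.006, 0.005, 0.6, 0.1, -0.1, 1], [0.0015, -0.006, 0.005, 0.5, 0.1, -0.1, 1], [0.0015, -0.006, 0.005, 0.5, 0, -0.1, 1]]

```text
time: 9.4
eef_pos: [0.501, -0.2044, 0.145]
tcp_rot: [0.639, 0.769, 0.004, 0.01]
contact_force: [-1.1, 1.9, 10.4]
opening: 0.28
```

```bash
python3 st.py .4804 -.2077 .145 .186
```

```text
t 9.4 p [ 0.501  -0.2044  0.145 ] F [-1.1  1.9 10.4] T [ 0.78  0.24 -0.08] open 0.28
yaw 0.1836 down in tool [ 0.0096 -0.0187  0.9998] q6 -0.76
tool delta [ 0.0005 -0.0208 -0.0004]
turn deg [ 1.07  0.55 -0.14]
```

Request:
apply_moves:
  moves:
    - [[0.001, -0.006, 0.006, 0.9, 0.4, 0, 1], [0.001, -0.006, 0.006, 0.8, 0.3, 0, 1], [0.001, -0.006, 0.006, 0.8, 0.2, 0, 1]]

```text
time: 9.7
eef_pos: [0.4953, -0.2061, 0.1432]
tcp_rot: [0.641, 0.768, 0.001, 0.004]
contact_force: [3.5, 6.5, 14.3]
opening: 0.281
```

```bash
python3 st.py .4804 -.2077 .145 .186
```

```text
t 9.7 p [ 0.4953 -0.2061  0.1432] F [ 3.5  6.5 14.3] T [ 1.6  -1.    0.03] open 0.281
yaw 0.1798 down in tool [ 0.0041 -0.0066  1.    ] q6 -0.76
tool delta [ 0.0011 -0.015  -0.0019]
turn deg [ 0.38  0.24 -0.36]
```

Request:
apply_moves:
  moves:
    - [[0.0015, -0.006, 0.0055, 0.7, 0.2, -0.2, 1], [0.0015, -0.006, 0.0055, 0.7, 0.2, -0.1, 1], [0.0015, -0.006, 0.0055, 0.7, 0.2, 0, 1]]

```text
time: 10.0
eef_pos: [0.4922, -0.2063, 0.1433]
tcp_rot: [0.64, 0.768, 0.001, 0.005]
contact_force: [2.2, 3.0, 12.9]
opening: 0.279
```

```bash
python3 st.py .4794 -.2078 .145 .186
```

```text
t 10.0 p [ 0.4922 -0.2063  0.1433] F [ 2.2  3.  12.9] T [ 1.09 -0.36 -0.  ] open 0.279
yaw 0.1805 down in tool [ 0.0059 -0.0087  0.9999] q6 -0.77
tool delta [ 0.0008 -0.0128 -0.0018]
turn deg [ 0.5   0.34 -0.31]
```

Request:
apply_moves:
  moves:
    - [[0.0015, -0.008, 0.0058, 0.8, 0.3, -0.1, 1], [0.0015, -0.008, 0.0058, 0.8, 0.2, -0.1, 1], [0.0015, -0.008, 0.0058, 0.8, 0.2, 0, 1]]

```text
time: 10.3
eef_pos: [0.4779, -0.2089, 0.142]
tcp_rot: [0.639, 0.769, -0.006, -0.001]
contact_force: [-0.7, 4.3, 13.4]
opening: 0.281
```

```bash
python3 st.py .4794 -.2078 .145 .186
```

```text
t 10.3 p [ 0.4779 -0.2089  0.142 ] F [-0.7  4.3 13.4] T [0.85 0.39 0.05] open 0.281
yaw 0.1832 down in tool [0.0057 0.0102 0.9999] q6 -0.78
tool delta [ 0.0007  0.0016 -0.003 ]
turn deg [-0.58  0.32 -0.16]
```

Request:
apply_moves:
  moves:
    - [[0.0015, 0.0, 0.006, 0, 0.3, 0, 1], [0.0015, 0.001, 0.006, 0.2, 0.2, 0, 1], [0.0015, 0.002, 0.006, 0.2, 0.2, 0, 1]]

```text
time: 10.6
eef_pos: [0.4875, -0.2076, 0.1424]
tcp_rot: [0.64, 0.769, -0.002, 0.001]
contact_force: [-2.6, 4.8, 20.6]
opening: 0.279
```

```bash
python3 st.py .5826 -.1884 .145 .186
```

```text
t 10.6 p [ 0.4875 -0.2076  0.1424] F [-2.6  4.8 20.6] T [ 1.24  0.94 -0.  ] open 0.279
yaw 0.1829 down in tool [0.0049 0.002  1.    ] q6 -0.77
tool delta [ 0.0015  0.097  -0.0028]
turn deg [-0.11  0.28 -0.18]
```

Request:
apply_moves:
  moves:
    - [[0.0015, 0.001, 0.004, 0.2, 0.2, 0, 1], [0.0015, 0.002, 0.004, 0.2, 0.2, -0.1, 1]]

```text
time: 10.8
eef_pos: [0.4949, -0.2056, 0.1443]
tcp_rot: [0.639, 0.769, -0.001, 0.002]
contact_force: [-1.4, 2.1, 8.7]
opening: 0.274
```

```bash
python3 st.py .5826 -.1884 .145 .186
```

```text
t 10.8 p [ 0.4949 -0.2056  0.1443] F [-1.4  2.1  8.7] T [ 0.51  0.4  -0.07] open 0.274
yaw 0.1841 down in tool [ 0.0041 -0.0017  1.    ] q6 -0.77
tool delta [ 0.0008  0.0894 -0.0006]
turn deg [ 0.1   0.24 -0.11]
```

Request:
apply_moves:
  moves:
    - [[0.0015, 0.001, 0.005, 0.2, 0.2, 0, 1], [0.0015, 0.001, 0.005, 0.2, 0.2, -0.1, 1], [0.0015, 0.001, 0.005, 0.2, 0.2, 0, 1]]

```text
time: 11.1
eef_pos: [0.5037, -0.2042, 0.1447]
tcp_rot: [0.638, 0.77, -0.0, 0.003]
contact_force: [-3.6, 3.3, 13.6]
opening: 0.276
```

```bash
python3 st.py .5826 -.1884 .145 .186
```

```text
t 11.1 p [ 0.5037 -0.2042  0.1447] F [-3.6  3.3 13.6] T [ 0.71  0.87 -0.08] open 0.276
yaw 0.186 down in tool [ 0.0054 -0.0033  1.    ] q6 -0.76
tool delta [ 0.0009  0.0804 -0.    ]
turn deg [ 0.19  0.31 -0.  ]
```

Request:
apply_moves:
  moves:
    - [[0.0015, 0.001, 0.005, 0.3, 0.3, 0, 1], [0.0015, 0.001, 0.005, 0.3, 0.2, 0, 1], [0.0015, 0.001, 0.005, 0.3, 0.2, 0, 1], [0.0015, 0.001, 0.005, 0.3, 0.2, 0, 1]]

```text
time: 11.5
eef_pos: [0.5145, -0.2022, 0.1453]
tcp_rot: [0.638, 0.77, -0.003, 0.0]
contact_force: [-6.1, 1.8, 15.4]
opening: 0.281
```

```bash
python3 st.py .5826 -.1884 .145 .186
```

```text
t 11.5 p [ 0.5145 -0.2022  0.1453] F [-6.1  1.8 15.4] T [ 0.45  1.59 -0.07] open 0.281
yaw 0.186 down in tool [0.0041 0.0039 1.    ] q6 -0.74
tool delta [0.001  0.0695 0.    ]
turn deg [-0.23  0.24  0.  ]
```

Request:
apply_moves:
  moves:
    - [[0.0013, 0.001, 0.0048, 0.1, 0.3, 0, 1], [0.0013, 0.001, 0.0048, 0.1, 0.2, 0, 1], [0.0013, 0.001, 0.0048, 0.2, 0.2, 0, 1], [0.0013, 0.001, 0.0048, 0.2, 0.2, 0, 1]]

```text
time: 11.9
eef_pos: [0.5255, -0.2003, 0.1453]
tcp_rot: [0.639, 0.77, 0.0, 0.001]
contact_force: [-3.8, 3.3, 14.4]
opening: 0.281
```

```bash
python3 st.py .5826 -.1884 .145 .186
```

```text
t 11.9 p [ 0.5255 -0.2003  0.1453] F [-3.8  3.3 14.4] T [ 0.61  0.92 -0.12] open 0.281
yaw 0.1853 down in tool [ 0.0017 -0.0014  1.    ] q6 -0.73
tool delta [0.0012 0.0584 0.0004]
turn deg [ 0.08  0.1  -0.04]
```

Steady at about 18 N. Carrying on.

Request:
apply_moves:
  moves:
    - [[0.0016, 0.001, 0.0048, 0.2, 0.2, 0, 1], [0.0016, 0.001, 0.0048, 0.2, 0.2, 0, 1], [0.0016, 0.001, 0.0048, 0.2, 0.2, 0, 1], [0.0016, 0.001, 0.0048, 0.2, 0.2, 0, 1]]

```text
time: 12.3
eef_pos: [0.5337, -0.1987, 0.1452]
tcp_rot: [0.638, 0.77, -0.003, -0.0]
contact_force: [-0.5, 2.0, 11.7]
opening: 0.28
```

```bash
python3 st.py .5826 -.1884 .145 .186
```

```text
t 12.3 p [ 0.5337 -0.1987  0.1452] F [-0.5  2.  11.7] T [ 0.58  0.31 -0.07] open 0.28
yaw 0.1868 down in tool [0.0031 0.0048 1.    ] q6 -0.72
tool delta [0.001  0.0499 0.    ]
turn deg [-0.28  0.18  0.04]
```

Request:
apply_moves:
  moves:
    - [[0.0016, 0.001, 0.0052, 0.0, 0.2, 0, 1], [0.0016, 0.001, 0.0052, 0.1, 0.2, 0, 1], [0.0016, 0.001, 0.0052, 0.1, 0.2, 0, 1], [0.0016, 0.001, 0.0052, 0.1, 0.2, 0, 1]]

```text
time: 12.7
eef_pos: [0.5446, -0.1968, 0.145]
tcp_rot: [0.638, 0.77, 0.0, 0.004]
contact_force: [-2.2, 2.6, 13.4]
opening: 0.274
```

```bash
python3 st.py .5826 -.1884 .145 .186
```

```text
t 12.7 p [ 0.5446 -0.1968  0.145 ] F [-2.2  2.6 13.4] T [ 0.53  0.69 -0.04] open 0.274
yaw 0.1868 down in tool [ 0.0051 -0.0053  1.    ] q6 -0.71
tool delta [0.0012 0.0389 0.0002]
turn deg [0.31 0.29 0.04]
```

Request:
apply_moves:
  moves:
    - [[0.0016, 0.001, 0.0052, 0.3, 0.3, 0, 1], [0.0016, 0.001, 0.0052, 0.3, 0.2, 0, 1], [0.0016, 0.001, 0.0052, 0.2, 0.2, 0, 1], [0.0016, 0.001, 0.0052, 0.2, 0.2, 0, 1]]

```text
time: 13.1
eef_pos: [0.5557, -0.1947, 0.1441]
tcp_rot: [0.638, 0.77, -0.0, 0.003]
contact_force: [-5.3, 0.8, 16.3]
opening: 0.281
```

```bash
python3 st.py .5826 -.1884 .145 .186
```

```text
t 13.1 p [ 0.5557 -0.1947  0.1441] F [-5.3  0.8 16.3] T [ 0.28  1.47 -0.1 ] open 0.281
yaw 0.1868 down in tool [ 0.0053 -0.0038  1.    ] q6 -0.69
tool delta [ 0.0011  0.0276 -0.0008]
turn deg [0.22 0.31 0.05]
```

Request:
apply_moves:
  moves:
    - [[0.0013, 0.001, 0.0048, 0.3, 0.3, 0, 1], [0.0013, 0.001, 0.0048, 0.2, 0.2, 0, 1], [0.0013, 0.001, 0.0048, 0.2, 0.2, 0, 1], [0.0013, 0.001, 0.0048, 0.2, 0.2, 0, 1]]

```text
time: 13.5
eef_pos: [0.5673, -0.1925, 0.1437]
tcp_rot: [0.638, 0.77, 0.001, 0.003]
contact_force: [-6.1, 0.5, 10.5]
opening: 0.277
```

```bash
python3 st.py .5836 -.1882 .145 .186
```

```text
t 13.5 p [ 0.5673 -0.1925  0.1437] F [-6.1  0.5 10.5] T [ 0.21  1.25 -0.02] open 0.277
yaw 0.1862 down in tool [ 0.003  -0.0061  1.    ] q6 -0.68
tool delta [ 0.0012  0.0169 -0.0012]
turn deg [0.35 0.17 0.01]
```

Request:
apply_moves:
  moves:
    - [[0.0013, 0.001, 0.0053, 0.3, 0.2, 0, 1], [0.0013, 0.001, 0.0053, 0.3, 0.2, 0, 1], [0.0013, 0.001, 0.0053, 0.2, 0.2, 0, 1]]

```text
time: 13.8
eef_pos: [0.5758, -0.1913, 0.1433]
tcp_rot: [0.638, 0.77, 0.001, 0.003]
contact_force: [-0.2, 2.8, 12.0]
opening: 0.278
```

```bash
python3 st.py .5836 -.1882 .145 .186
```

```text
t 13.8 p [ 0.5758 -0.1913  0.1433] F [-0.2  2.8 12. ] T [ 0.85  0.12 -0.04] open 0.278
yaw 0.1862 down in tool [ 0.0033 -0.0046  1.    ] q6 -0.67
tool delta [ 0.0016  0.0082 -0.0017]
turn deg [0.26 0.19 0.01]
```

Request:
apply_moves:
  moves:
    - [[0.0016, 0.001, 0.0056, 0.3, 0.2, 0, 1], [0.0016, 0.001, 0.0056, 0.3, 0.2, 0, 1], [0.0016, 0.001, 0.0054, 0.2, 0.2, 0, 1]]

```text
time: 14.1
eef_pos: [0.5889, -0.1886, 0.1425]
tcp_rot: [0.639, 0.769, 0.005, 0.008]
contact_force: [2.1, 3.6, 7.0]
opening: 0.278
```

```bash
python3 st.py .5836 -.1882 .145 .186
```

```text
t 14.1 p [ 0.5889 -0.1886  0.1425] F [2.1 3.6 7. ] T [ 0.73 -0.69 -0.02] open 0.278
yaw 0.1842 down in tool [ 0.0057 -0.0172  0.9998] q6 -0.66
tool delta [ 0.0013 -0.0051 -0.0026]
turn deg [ 0.98  0.33 -0.11]
```

Request:
apply_moves:
  moves:
    - [[0.0015, -0.006, 0.004, 0.6, 0.3, 0, 1], [0.0015, -0.007, 0.005, 0.6, 0.2, 0, 1], [0.0015, -0.007, 0.005, 0.5, 0.2, 0, 1]]

```text
time: 14.4
eef_pos: [0.5839, -0.1895, 0.1432]
tcp_rot: [0.64, 0.768, 0.008, 0.011]
contact_force: [1.2, 2.8, 9.8]
opening: 0.277
```

```bash
python3 st.py .4794 -.2078 .145 .186
```

```text
t 14.4 p [ 0.5839 -0.1895  0.1432] F [1.2 2.8 9.8] T [ 0.67 -0.33  0.06] open 0.277
yaw 0.1816 down in tool [ 0.0078 -0.0264  0.9996] q6 -0.67
tool delta [ 0.0009 -0.106  -0.0046]
turn deg [ 1.51  0.45 -0.26]
```

Request:
apply_moves:
  moves:
    - [[0.0015, -0.005, 0.0055, 1.2, 0.3, -0.1, 1], [0.0015, -0.005, 0.0055, 1.0, 0.2, 0, 1], [0.0015, -0.005, 0.0055, 1.0, 0.2, 0, 1]]

```text
time: 14.7
eef_pos: [0.5803, -0.1903, 0.1432]
tcp_rot: [0.64, 0.768, -0.003, 0.003]
contact_force: [0.5, 3.3, 12.3]
opening: 0.28
```

```bash
python3 st.py .4794 -.2078 .145 .186
```

```text
t 14.7 p [ 0.5803 -0.1903  0.1432] F [ 0.5  3.3 12.3] T [ 0.78 -0.2   0.07] open 0.28
yaw 0.1815 down in tool [0.0091 0.     1.    ] q6 -0.66
tool delta [ 0.001  -0.1024 -0.0019]
turn deg [-0.    0.52 -0.26]
```

Request:
apply_moves:
  moves:
    - [[0.0015, -0.007, 0.0058, 0.6, 0.4, -0.1, 1], [0.0015, -0.007, 0.0058, 0.7, 0.3, -0.1, 1], [0.0015, -0.007, 0.0058, 0.7, 0.3, 0, 1]]

```text
time: 15.0
eef_pos: [0.5718, -0.192, 0.1438]
tcp_rot: [0.639, 0.769, -0.003, 0.001]
contact_force: [0.9, 2.9, 13.2]
opening: 0.283
```

```bash
python3 st.py .4794 -.2078 .145 .186
```

```text
t 15.0 p [ 0.5718 -0.192   0.1438] F [ 0.9  2.9 13.2] T [ 0.84 -0.24  0.  ] open 0.283
yaw 0.1836 down in tool [0.0054 0.0029 1.    ] q6 -0.67
tool delta [ 0.0013 -0.0938 -0.001 ]
turn deg [-0.17  0.31 -0.14]
```

Request:
apply_moves:
  moves:
    - [[0.0015, -0.007, 0.0059, 0.5, 0.3, -0.1, 1], [0.0015, -0.007, 0.0059, 0.6, 0.3, -0.1, 1], [0.0015, -0.007, 0.0059, 0.6, 0.3, 0, 1], [0.0015, -0.007, 0.0059, 0.6, 0.3, 0, 1]]

```text
time: 15.4
eef_pos: [0.5597, -0.1943, 0.1445]
tcp_rot: [0.639, 0.769, -0.001, 0.001]
contact_force: [0.3, 3.5, 13.8]
opening: 0.277
```

```bash
python3 st.py .4794 -.2078 .145 .186
```

```text
t 15.4 p [ 0.5597 -0.1943  0.1445] F [ 0.3  3.5 13.8] T [ 0.9  -0.07  0.03] open 0.277
yaw 0.1845 down in tool [0.0024 0.0012 1.    ] q6 -0.69
tool delta [ 0.0014 -0.0814 -0.0004]
turn deg [-0.07  0.14 -0.09]
```

Still steady, at about 18 N. I'll take longer batches.

Request:
apply_moves:
  moves:
    - [[0.0017, -0.007, 0.0058, 0.6, 0.2, -0.1, 1], [0.0017, -0.007, 0.0058, 0.6, 0.2, -0.1, 1], [0.0017, -0.007, 0.0058, 0.6, 0.2, 0, 1], [0.0017, -0.007, 0.0058, 0.6, 0.2, 0, 1], [0.0017, -0.007, 0.0058, 0.6, 0.2, 0, 1], [0.0017, -0.007, 0.0058, 0.6, 0.2, 0, 1]]

```text
time: 16.0
eef_pos: [0.5401, -0.1977, 0.1452]
tcp_rot: [0.639, 0.769, -0.005, 0.002]
contact_force: [0.4, 2.8, 13.0]
opening: 0.281
```

```bash
python3 st.py .4794 -.2078 .145 .186
```

```text
t 16.0 p [ 0.5401 -0.1977  0.1452] F [ 0.4  2.8 13. ] T [ 0.87 -0.   -0.  ] open 0.281
yaw 0.1842 down in tool [0.0101 0.0048 0.9999] q6 -0.7
tool delta [ 0.0012 -0.0615  0.0005]
turn deg [-0.28  0.58 -0.1 ]
```

Request:
apply_moves:
  moves:
    - [[0.0015, -0.007, 0.0059, 0.4, 0.5, -0.1, 1], [0.0015, -0.007, 0.0059, 0.5, 0.4, -0.1, 1], [0.0015, -0.007, 0.0059, 0.6, 0.4, 0, 1], [0.0015, -0.007, 0.0059, 0.6, 0.4, 0, 1], [0.0015, -0.007, 0.0059, 0.6, 0.3, 0, 1]]

```text
time: 16.5
eef_pos: [0.5227, -0.2013, 0.1451]
tcp_rot: [0.639, 0.77, -0.001, -0.003]
contact_force: [-1.1, 4.4, 13.7]
opening: 0.282
```

```bash
python3 st.py .4794 -.2078 .145 .186
```

```text
t 16.5 p [ 0.5227 -0.2013  0.1451] F [-1.1  4.4 13.7] T [ 0.88  0.13 -0.  ] open 0.282
yaw 0.1854 down in tool [-0.0027  0.0059  1.    ] q6 -0.73
tool delta [ 0.0016 -0.0438  0.0004]
turn deg [-0.34 -0.15 -0.03]
```

Request:
apply_moves:
  moves:
    - [[0.002, -0.007, 0.0058, 0.4, 0.0, -0.1, 1], [0.002, -0.007, 0.0058, 0.5, 0.1, 0, 1], [0.0018, -0.007, 0.0058, 0.5, 0.1, 0, 1], [0.0018, -0.007, 0.0058, 0.5, 0.2, 0, 1], [0.0018, -0.007, 0.0058, 0.5, 0.2, 0, 1]]

```text
time: 17.0
eef_pos: [0.5038, -0.2044, 0.1443]
tcp_rot: [0.639, 0.77, -0.006, 0.002]
contact_force: [-0.3, 3.3, 13.9]
opening: 0.278
```

```bash
python3 st.py .4794 -.2078 .145 .186
```

```text
t 17.0 p [ 0.5038 -0.2044  0.1443] F [-0.3  3.3 13.9] T [0.83 0.15 0.02] open 0.278
yaw 0.1855 down in tool [0.0114 0.006  0.9999] q6 -0.75
tool delta [ 0.0012 -0.0246 -0.0005]
turn deg [-0.34  0.65 -0.03]
```

Request:
apply_moves:
  moves:
    - [[0.0015, -0.007, 0.0059, 0.4, 0.4, -0.1, 1], [0.0015, -0.007, 0.0059, 0.4, 0.4, 0, 1], [0.0015, -0.007, 0.0059, 0.5, 0.3, 0, 1], [0.0015, -0.007, 0.0059, 0.5, 0.3, 0, 1]]

```text
time: 17.4
eef_pos: [0.4878, -0.2078, 0.1429]
tcp_rot: [0.639, 0.77, -0.004, -0.001]
contact_force: [-1.2, 3.2, 14.6]
opening: 0.279
```

```bash
python3 st.py .4794 -.2078 .145 .186
```

```text
t 17.4 p [ 0.4878 -0.2078  0.1429] F [-1.2  3.2 14.6] T [0.9  0.25 0.03] open 0.279
yaw 0.1853 down in tool [0.0031 0.0069 1.    ] q6 -0.77
tool delta [ 0.0015 -0.0082 -0.002 ]
turn deg [-0.39  0.18 -0.04]
```

Request:
apply_moves:
  moves:
    - [[0.0015, -0.006, 0.0059, 0.4, 0.3, 0, 1], [0.0015, -0.006, 0.0057, 0.4, 0.3, 0, 1], [0.0015, -0.005, 0.0055, 0.4, 0.2, 0, 1]]

```text
time: 17.7
eef_pos: [0.4788, -0.2095, 0.142]
tcp_rot: [0.639, 0.769, -0.003, -0.002]
contact_force: [-1.8, 3.6, 14.0]
opening: 0.279
```

```bash
python3 st.py .4794 -.2078 .145 .186
```

```text
t 17.7 p [ 0.4788 -0.2095  0.142 ] F [-1.8  3.6 14. ] T [0.88 0.33 0.08] open 0.279
yaw 0.1846 down in tool [6.0e-04 7.5e-03 1.0e+00] q6 -0.79
tool delta [ 0.0015  0.0009 -0.003 ]
turn deg [-0.43  0.04 -0.08]
```

Request:
apply_moves:
  moves:
    - [[0.0015, 0.001, 0.0045, 0.0, 0.2, 0, 1], [0.0015, 0.001, 0.0047, 0.1, 0.2, 0, 1], [0.0015, 0.001, 0.0048, 0.2, 0.2, 0, 1], [0.0015, 0.001, 0.005, 0.2, 0.2, 0, 1], [0.0015, 0.001, 0.005, 0.2, 0.2, 0, 1], [0.0015, 0.001, 0.005, 0.2, 0.2, 0, 1], [0.0015, 0.001, 0.005, 0.2, 0.2, 0, 1], [0.0015, 0.001, 0.005, 0.2, 0.2, 0, 1]]

```text
time: 18.5
eef_pos: [0.5055, -0.2045, 0.1446]
tcp_rot: [0.639, 0.769, 0.004, 0.006]
contact_force: [-1.5, 2.7, 14.2]
opening: 0.28
```

```bash
python3 st.py .5826 -.1884 .145 .186
```

```text
t 18.5 p [ 0.5055 -0.2045  0.1446] F [-1.5  2.7 14.2] T [0.71 0.5  0.03] open 0.28
yaw 0.1843 down in tool [ 0.0035 -0.0143  0.9999] q6 -0.76
tool delta [0.0017 0.0787 0.0008]
turn deg [ 0.82  0.2  -0.1 ]
```

Request:
apply_moves:
  moves:
    - [[0.0017, 0.001, 0.005, 0.6, 0.2, 0, 1], [0.0017, 0.001, 0.005, 0.5, 0.2, 0, 1], [0.0015, 0.001, 0.005, 0.4, 0.2, 0, 1], [0.0015, 0.001, 0.005, 0.4, 0.2, 0, 1], [0.0015, 0.001, 0.005, 0.4, 0.2, 0, 1], [0.0015, 0.001, 0.005, 0.4, 0.2, 0, 1], [0.0015, 0.001, 0.005, 0.3, 0.2, 0, 1], [0.0015, 0.001, 0.005, 0.3, 0.2, 0, 1], [0.0015, 0.001, 0.005, 0.3, 0.2, 0, 1]]

```text
time: 19.4
eef_pos: [0.539, -0.1983, 0.1453]
tcp_rot: [0.64, 0.768, 0.001, 0.006]
contact_force: [-1.8, 2.5, 11.7]
opening: 0.283
```

```bash
python3 st.py .5826 -.1884 .145 .186
```

```text
t 19.4 p [ 0.539  -0.1983  0.1453] F [-1.8  2.5 11.7] T [ 0.66  0.22 -0.  ] open 0.283
yaw 0.1822 down in tool [ 0.0086 -0.0095  0.9999] q6 -0.71
tool delta [0.0018 0.0446 0.0007]
turn deg [ 0.54  0.49 -0.22]
```

Request:
apply_moves:
  moves:
    - [[0.0017, 0.001, 0.0053, 0.4, 0.4, -0.1, 1], [0.0017, 0.001, 0.0053, 0.4, 0.4, -0.1, 1], [0.0015, 0.001, 0.0053, 0.4, 0.3, 0, 1], [0.0015, 0.001, 0.0053, 0.4, 0.3, 0, 1], [0.0015, 0.001, 0.0053, 0.3, 0.3, 0, 1], [0.0015, 0.001, 0.0053, 0.3, 0.3, 0, 1], [0.0015, 0.001, 0.0053, 0.3, 0.2, 0, 1], [0.0015, 0.001, 0.0054, 0.3, 0.2, 0, 1]]

```text
time: 20.2
eef_pos: [0.5715, -0.1925, 0.1438]
tcp_rot: [0.639, 0.769, 0.007, 0.007]
contact_force: [-1.2, 2.6, 11.3]
opening: 0.278
```

```bash
python3 st.py .5826 -.1884 .145 .186
```

```text
t 20.2 p [ 0.5715 -0.1925  0.1438] F [-1.2  2.6 11.3] T [ 0.56  0.08 -0.01] open 0.278
yaw 0.1835 down in tool [ 0.0014 -0.0207  0.9998] q6 -0.69
tool delta [ 0.002   0.0117 -0.001 ]
turn deg [ 1.18  0.08 -0.14]
```

Request:
apply_moves:
  moves:
    - [[0.0018, 0.0, 0.0058, 1.0, 0.1, 0, 1], [0.0018, 0.0, 0.0058, 0.8, 0.1, 0, 1], [0.0018, 0.0, 0.0058, 0.6, 0.1, 0, 1]]

```text
time: 20.5
eef_pos: [0.5817, -0.1905, 0.1429]
tcp_rot: [0.64, 0.769, -0.002, 0.005]
contact_force: [-0.3, 2.3, 11.4]
opening: 0.278
```

```bash
python3 st.py .5826 -.1884 .145 .186
```

```text
t 20.5 p [ 0.5817 -0.1905  0.1429] F [-0.3  2.3 11.4] T [ 0.58  0.1  -0.01] open 0.278
yaw 0.1823 down in tool [ 0.0108 -0.0038  0.9999] q6 -0.66
tool delta [ 0.0019  0.0013 -0.0021]
turn deg [ 0.22  0.62 -0.21]
```

Request:
apply_moves:
  moves:
    - [[0.0018, -0.002, 0.0066, 0.6, 0.5, 0, 1], [0.0018, -0.002, 0.0066, 0.7, 0.3, 0, 1]]

```text
time: 20.7
eef_pos: [0.5857, -0.19, 0.1421]
tcp_rot: [0.64, 0.768, -0.002, 0.003]
contact_force: [0.4, 3.1, 14.9]
opening: 0.282
```

```bash
python3 st.py .5826 -.1884 .145 .186
```

```text
t 20.7 p [ 0.5857 -0.19    0.1421] F [ 0.4  3.1 14.9] T [0.73 0.01 0.04] open 0.282
yaw 0.1819 down in tool [ 0.0076 -0.001   1.    ] q6 -0.66
tool delta [ 0.0021 -0.0028 -0.003 ]
turn deg [ 0.05  0.44 -0.23]
```

Request:
apply_moves:
  moves:
    - [[0.0018, -0.007, 0.006, 0.7, 0.3, -0.1, 1], [0.0018, -0.007, 0.006, 0.7, 0.3, 0, 1], [0.0015, -0.007, 0.006, 0.7, 0.3, 0, 1], [0.0015, -0.007, 0.006, 0.7, 0.3, 0, 1]]

```text
time: 21.1
eef_pos: [0.5754, -0.1919, 0.1434]
tcp_rot: [0.64, 0.768, -0.003, 0.002]
contact_force: [0.9, 3.6, 13.4]
opening: 0.277
```

```bash
python3 st.py .5826 -.1884 .145 .186
```

```text
t 21.1 p [ 0.5754 -0.1919  0.1434] F [ 0.9  3.6 13.4] T [ 0.88 -0.14 -0.01] open 0.277
yaw 0.1815 down in tool [0.0062 0.0026 1.    ] q6 -0.66
tool delta [ 0.0022  0.0077 -0.0016]
turn deg [-0.15  0.36 -0.26]
```

Request:
apply_moves:
  moves:
    - [[0, 0, -0.01, 0, 0.3, 0, 1], [0, 0, -0.03, 0, 0, 0, 1], [0, 0, -0.045, 0, 0, 0, 1], [0, 0, -0.03, 0, 0, 0, 1], [0, 0, 0, 0, 0, 0, 1]]

```text
time: 21.6
eef_pos: [0.5746, -0.192, 0.2588]
tcp_rot: [0.64, 0.768, -0.003, -0.002]
contact_force: [0.9, -0.2, -2.9]
opening: 0.282
```

```bash
python3 st.py .5552 .2530 .22 .2637; python3 - <<'E'
from h import *
a=cv2.imread("pics/side0.png");b=ctrl.read_camera("side")[:,:,::-1]
c=lambda im:cv2.resize(im[165:215,316:396],(800,500)[:1]+(500,),interpolation=cv2.INTER_CUBIC)
z=lambda im:cv2.resize(im[168:204,318:394],(800,290),interpolation=cv2.INTER_CUBIC)
cv2.imwrite("pics/cmp.png",np.vstack([z(a),z(b)]))
E
```

```text
t 21.6 p [ 0.5746 -0.192   0.2588] F [ 0.9 -0.2 -2.9] T [-0.04 -0.07  0.01] open 0.282
yaw 0.1819 down in tool [4.0e-04 6.2e-03 1.0e+00] q6 -0.67
tool delta [0.4412 0.0616 0.0383]
turn deg [-0.36  0.01 -4.69]
```

View pics/cmp.png

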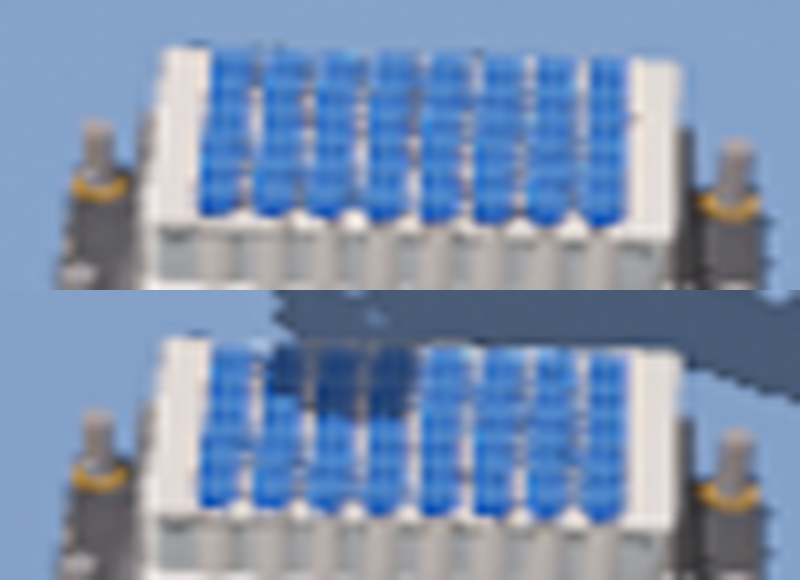

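```bash
python3 - <<'E'
from h import *
a=cv2.imread("pics/side0.png").astype(np.float32);b=ctrl.read_camera("side")[:,:,::-1].astype(np.float32)
w=lambda im:(im[:,:,0]-im[:,:,2])
from scipy.ndimage import map_coordinates
xs=[(220,345+i*0) for i in range(1)]
# strip front centres in crop px -> image px
fx=[318+x/10.5 for x in(219,274,330,386,442,495,550,605)]
for i,x in enumerate(fx):
    best=None
    r=np.arange(184,194.01,.1)
    X=np.linspace(x-1.5,x+1.5,7)
    g=lambda im,dy:np.array([map_coordinates(im,[r+dy,np.full_like(r,q)],order=3) for q in X])
    A=g(w(a),0);d=np.arange(-.5,1.51,.05);e=[((g(w(b),k)-A)**2).mean() for k in d]
    print("strip",8-i,"down px",d[int(np.argmin(e))].round(2),round(min(e)**.5,1))
E
```

```text
strip 8 down px 0.45 7.3
strip 7 down px 0.35 9.4
strip 6 down px 0.2 8.2
strip 5 down px 0.25 11.7
strip 4 down px 0.3 8.8
strip 3 down px 0.05 10.6
strip 2 down px -0.5 12.8
strip 1 down px 0.5 8.5
```

The side crops before and after show the sheet uniformly lower. The per-strip image shift is too noisy to settle it. The felt heights are smooth and symmetric, and the middle dropped from 0.147 to 0.145 m. Next I carry the roller back to the stand.

Request:
apply_moves:
  moves:
    - [[0.04, 0.0056, -0.002, -0.3, 0, 0, 1], [0.04, 0.0056, -0.002, 0, 0, -1, 1], [0.04, 0.0056, -0.002, 0, 0, -1, 1], [0.04, 0.0056, -0.002, 0, 0, -1, 1], [0.04, 0.0056, -0.002, 0, 0, -1, 1], [0.04, 0.0056, -0.002, 0, 0, 0, 1], [0.04, 0.0056, -0.002, 0, 0, 0, 1], [0.04, 0.0056, -0.002, 0, 0, 0, 1], [0.04, 0.0056, -0.002, 0, 0, 0, 1], [0.04, 0.0056, -0.002, 0, 0, 0, 1], [0.02, 0.0056, -0.001, 0, 0, 0, 1], [0, 0, 0, 0, 0, 0, 1]]

```text
time: 22.9
eef_pos: [0.5178, 0.246, 0.2295]
tcp_rot: [0.614, 0.789, -0.022, -0.032]
contact_force: [-0.6, -0.9, -4.6]
opening: 0.281
```

```bash
python3 st.py .5532 .2538 .18 .2637
```

```text
t 22.9 p [0.5178 0.246  0.2295] F [-0.6 -0.9 -4.6] T [-0.06 -0.12  0.02] open 0.281
yaw 0.2495 down in tool [-0.0239  0.0737  0.997 ] q6 0.0
tool delta [-0.0023  0.0398  0.0467]
turn deg [-4.22 -1.4  -0.87]
```

Request:
apply_moves:
  moves:
    - [[-0.002, 0.015, 0.015, -2.1, -0.7, -0.4, 1], [0, 0.015, 0.015, -2.1, -0.7, -0.4, 1], [0, 0.008, 0.01, 0, 0, 0, 1], [0, 0, 0, 0, 0, 0, 1], [0, 0, 0, 0, 0, 0, 1]]

```text
time: 23.4
eef_pos: [0.5479, 0.2501, 0.173]
tcp_rot: [0.608, 0.794, -0.009, -0.005]
contact_force: [-0.2, 0.2, -3.6]
opening: 0.278
```

```bash
python3 st.py .5532 .2538 .14 .2637
```

```text
t 23.4 p [0.5479 0.2501 0.173 ] F [-0.2  0.2 -3.6] T [ 0.01  0.01 -0.02] open 0.278
yaw 0.2635 down in tool [0.0032 0.0212 0.9998] q6 -0.0
tool delta [0.0023 0.0068 0.0328]
turn deg [-1.21  0.18 -0.01]
```

Request:
apply_moves:
  moves:
    - [[0.002, 0.006, 0.012, -1.2, 0.2, 0, 1], [0, 0, 0.012, -0.2, 0, 0, 1], [0, 0, 0.008, 0, 0, 0, 1], [0, 0, 0, 0, 0, 0, 1]]

```text
time: 23.8
eef_pos: [0.5531, 0.2517, 0.1404]
tcp_rot: [0.609, 0.793, 0.001, 0.001]
contact_force: [-0.3, 0.8, -4.6]
opening: 0.278
```

```bash
python3 st.py .5532 .2538 .1 .2637
```

```text
t 23.8 p [0.5531 0.2517 0.1404] F [-0.3  0.8 -4.6] T [-0.01  0.02 -0.01] open 0.278
yaw 0.2613 down in tool [ 1.0e-04 -2.2e-03  1.0e+00] q6 -0.0
tool delta [0.002  0.0006 0.0404]
turn deg [ 0.12  0.   -0.14]
```

Request:
apply_moves:
  moves:
    - [[0.002, 0.0005, 0.012, 0, 0, -0.1, 1], [0, 0, 0.012, 0, 0, 0, 1], [0, 0, 0.012, 0, 0, 0, 1], [0, 0, 0.005, 0, 0, 0, 1], [0, 0, 0, 0, 0, 0, 1]]

```text
time: 24.3
eef_pos: [0.5533, 0.254, 0.0966]
tcp_rot: [0.608, 0.794, 0.001, 0.001]
contact_force: [-1.5, 0.1, -4.8]
opening: 0.277
```

```bash
python3 st.py .5532 .2538 .085 .2637;python3 - <<'E'
from h import *
b=ctrl.read_camera("side")[:,:,::-1];c=ctrl.read_camera("scene")[:,:,::-1]
z=lambda im,x,y:cv2.resize(im[y:y+75,x:x+66],(396,450),interpolation=cv2.INTER_CUBIC)
cv2.imwrite("pics/st.png",np.hstack([z(b,265,300),z(c,362,135)]))
E
```

```text
t 24.3 p [0.5533 0.254  0.0966] F [-1.5  0.1 -4.8] T [-0.03  0.11 -0.01] open 0.277
yaw 0.2632 down in tool [ 2.0e-04 -2.5e-03  1.0e+00] q6 0.0
tool delta [-0.0001 -0.0002  0.0116]
turn deg [ 0.14  0.01 -0.03]
```

View pics/st.png

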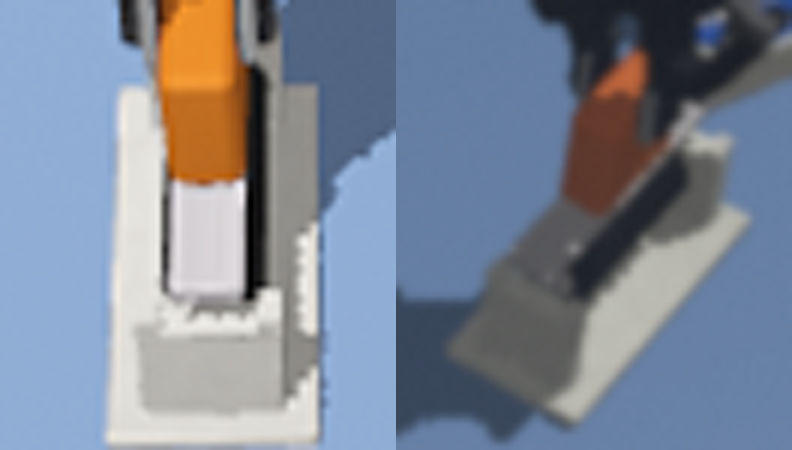

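The side and scene crops show the roller hanging just above the notches and in line with them. The crossbar end is at about (205,290) in the left pane, over the cheek top. Lowering gently.

Request:
apply_moves:
  moves:
    - [[0, 0, 0.006, 0, 0, 0, 1], [0, 0, 0.005, 0, 0, 0, 1], [0, 0, 0.003, 0, 0, 0, 1], [0, 0, 0.002, 0, 0, 0, 1], [0, 0, 0.001, 0, 0, 0, 1]]

```text
time: 24.9
eef_pos: [0.5554, 0.2545, 0.0813]
tcp_rot: [0.608, 0.794, 0.003, 0.002]
contact_force: [0.7, 0.2, -3.8]
opening: 0.275
```

```bash
python3 st.py .5532 .2538 .0763 .2637
```

```text
t 24.9 p [0.5554 0.2545 0.0813] F [ 0.7  0.2 -3.8] T [-0.07  0.01  0.  ] open 0.275
yaw 0.2633 down in tool [ 2.0e-04 -7.8e-03  1.0e+00] q6 0.0
tool delta [-0.0001 -0.0023  0.005 ]
turn deg [ 0.45  0.01 -0.02]
```

Request:
apply_moves:
  moves:
    - [[0, -0.0022, 0.001, 0.3, 0, 0, 1], [0, -0.0005, 0.0015, 0, 0, 0, 1], [0, 0, 0.0012, 0, 0, 0, 1], [0, 0, 0.001, 0, 0, 0, 1]]

```text
time: 25.3
eef_pos: [0.5528, 0.2538, 0.0766]
tcp_rot: [0.608, 0.794, 0.001, 0.001]
contact_force: [0.1, 0.4, -3.6]
opening: 0.279
```

```bash
python3 st.py .5532 .2538 .0763 .2637
```

```text
t 25.3 p [0.5528 0.2538 0.0766] F [ 0.1  0.4 -3.6] T [-0.04 -0.01 -0.03] open 0.279
yaw 0.2633 down in tool [ 2.0e-04 -2.9e-03  1.0e+00] q6 0.0
tool delta [-0.0001  0.0003  0.0003]
turn deg [ 0.17  0.01 -0.02]
```

Request:
apply_moves:
  moves:
    - [[0, 0, 0.0006, 0, 0, 0, 1], [0, 0, 0.0006, 0, 0, 0, 1]]

```text
time: 25.5
eef_pos: [0.553, 0.2537, 0.0764]
tcp_rot: [0.608, 0.794, 0.001, 0.001]
contact_force: [-2.0, -0.0, -0.5]
opening: 0.271
```

Request:
apply_moves:
  moves:
    - [[0, 0, 0.0006, 0, 0, 0, 1]]

```text
time: 25.6
eef_pos: [0.553, 0.2538, 0.0764]
tcp_rot: [0.608, 0.794, 0.001, 0.001]
contact_force: [-1.9, -1.7, 0.6]
opening: 0.279
```

Request:
apply_moves:
  moves:
    - [[0, 0, 0, 0, 0, 0, -0.2], [0, 0, 0, 0, 0, 0, -0.4], [0, 0, 0, 0, 0, 0, -0.6], [0, 0, 0, 0, 0, 0, -0.8], [0, 0, -0.001, 0, 0, 0, -0.8]]
  force: 30

```text
time: 26.1
eef_pos: [0.5564, 0.2548, 0.0804]
tcp_rot: [0.608, 0.794, 0.004, 0.003]
contact_force: [0.2, 0.0, 0.6]
opening: 0.899
```

```bash
python3 st.py .5532 .2538 .2 .2637
```

```text
t 26.1 p [0.5564 0.2548 0.0804] F [0.2 0.  0.6] T [ 0.01  0.06 -0.05] open 0.899
yaw 0.2632 down in tool [ 1.000e-04 -1.140e-02  9.999e-01] q6 0.0
tool delta [-0.0002 -0.002  -0.1196]
turn deg [ 0.65  0.01 -0.03]
```

Request:
apply_moves:
  moves:
    - [[0, -0.002, -0.015, 0.6, 0, 0, -0.8], [0, 0, -0.02, 0, 0, 0, -0.8], [0, 0, -0.04, 0, 0, 0, -0.8], [0, 0, -0.04, 0, 0, 0, -0.8], [-0.04, 0, -0.03, 0, 0, 0, -0.8], [-0.04, 0, 0, 0, 0, 0, -0.8], [-0.02, 0, 0, 0, 0, 0, -0.8], [0, 0, 0, 0, 0, 0, -0.8]]

```text
time: 26.9
eef_pos: [0.5814, 0.1559, 0.2327]
tcp_rot: [0.607, 0.795, 0.001, 0.002]
contact_force: [-0.3, 0.5, -0.4]
opening: 0.898
```

```bash
python3 st.py;python3 - <<'E'
from h import *
w=ctrl.read_camera("wrist")[:,:,::-1];b=ctrl.read_camera("side")[:,:,::-1]
z=lambda im,x,y:cv2.resize(im[y:y+75,x:x+66],(396,450),interpolation=cv2.INTER_CUBIC)
cv2.imwrite("pics/end.png",np.hstack([z(b,265,300),cv2.resize(w[0:340,180:480],(397,450))]))
E
```

```text
t 26.9 p [0.5814 0.1559 0.2327] F [-0.3  0.5 -0.4] T [ 0.01  0.02 -0.01] open 0.898
yaw 0.2667 down in tool [ 0.0024 -0.0039  1.    ] q6 -0.17
```

View pics/end.png

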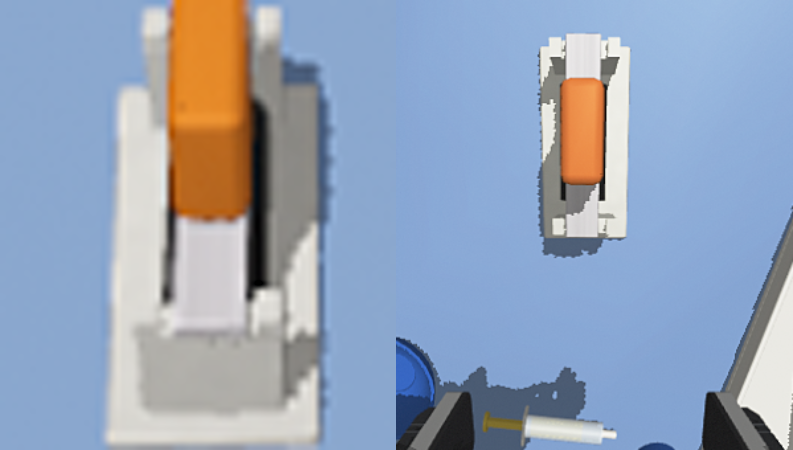

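The roller is seated in both notches, upright and released.

```bash
python3 -c "
from plant import ctrl
print(ctrl.sign_off())"
```

```text
the job is handed in; nothing more can be done
None
```

I rolled the strips end to end three times, put the roller back in its stand and handed the job in at about 27 s. I expect all eight strips to be home, but I couldn't confirm every one from the pictures.

- **Rolling:** I started near the middle, rolled to the −x end, then +x, −x and +x again, about ±54 mm each way. A short roll-back at the +x end finished it. The downward push read mostly 14–19 N (about 18 N typical). Forces were read only between calls, so peaks in between were not seen.
- **Over the limit once:** at the first turn-round, at the −x end, the push reached about 24–25 N. That is above the 22 N you asked for, but below the 36 N failure limit. I reduced it straight away.
- **Strips:**
  - Felt height: in the middle, the roller's height under load dropped from 0.147 to 0.145 m. On the later passes the height was smooth and symmetric from end to end, and the bumps felt on the first pass were gone. This fits all eight strips being fully in.
  - Image check: comparing side-camera pictures per strip was too noisy. Strips 1 and 4–8 looked lower, but strips 2 and 3 showed no clear drop. I relied on the felt heights.
- **Stand:** the roller touched down at the pick-up height (0.0764 m, against 0.0763 m). The last pictures show the crossbar in both notches and the roller upright. The gripper is open and about 0.1 m away, and the wrist force reads near zero.
- **Other things on the table:** I did not compare their positions at the end. The arm gave no sign of touching any of them.

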